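Clamp the drawing panel with the swing strap and cam lever

ROBOT

A 6-joint arm with a two-finger parallel gripper is mounted at the origin on the work surface. World frame = base frame: x ahead of the robot, y to its left, z up, the work surface at z = 0. Lengths are in m, angles in rad, forces in N, time in s.
With the tool pointing down it reaches from about 0.275 to 0.725 m from the base axis. Payload 5.6 kg.
Tool frame: the origin (TCP) lies between the finger pads; the fingertips stand 14 mm ahead of it and the grasp point (between the pads) lies 5 mm behind it (manip.finger_overhang is the distance from the TCP to the fingertips, in m); z points along the fingers, y is the line along which they close (so a half turn about z gives the same grasp; the last joint's range is limited). The gripper opens to 85 mm and grips with 20 to 120 N. Pads are 22 mm wide; open, the fingers measure 114 mm over their backs; the gripper's body (76 mm by 85 mm) begins 54 mm behind the grasp point. The pads swing forward as they close: fully open they stand 13 mm farther back than shut.
Start: joints at [1.433, 0.255, 0.108, 0, -1.424, -0.285], TCP at [0.226, 0.502, 0.245] pointing down, gripper open.
Joint ranges: [-2.95, 2.95], [-1.21, 1.97], [-1.09, 1.5], [-2.87, 1.71], [-2.94, -0.07], [-3.05, 3.05]. Speed limits (rad/s): [2.57, 2.57, 3.14, 3.14, 3.14, 3.14].

INTERFACE

Orientations are given as a unit quaternion [x, y, z, w].
In Python, from plant import manip, vision gives the robot as it stands.
- The arm moves only by the shell command python3 -m inch 'ROWS'. ROWS is JSON, a list that holds one entry, the list of rows, each a list of 7 numbers: the shift along the tool's x, y, z in m, then the turn, a rotation vector about the tool's x, y, z in degrees, then the gripper's target within -1 to 1 (fully open at 1, half-way at 0, shut at -1). A call has 1 to 5 rows; each row shifts and turns the commanded pose from where the row before left it, along the tool's axes as they then stand; what a row does not reach is not made up. A row lasts 1/8 s, in which the tool goes at most 62.5 mm and 10.7 degrees, less where a joint would pass 70% of its speed; a pose out of reach is approached as far as the arm can. A call with a gripper value outside its range is refused whole. The fingers move at their own pace and stop on an object; the grip force is fixed at half the most. Time passes only in rows, so rows that do not move let the fingers close. It gives the time, the measured TCP pose, the force, the opening and the grip force at its end, in the units of the state.
- manip.get_obs(): the state, without advancing time (a new reading comes with each control period).
- vision.get_image(name): name is "scene" or "side" or "wrist"; returns a dict with "pixels" (420x560x3 uint8, blue, green, red), "camera_matrix" (3x3 intrinsics, pixels), "rvec" (rotation vector, rad) and "tvec" (3), from world to camera coordinates, as OpenCV has them; the wrist camera has in their place "tool_from_camera" (4x4, takes a point from camera to tool coordinates, whose origin is the TCP and whose axes are the flange's). Camera axes: x right, y down, z forward; pixel columns grow to the right and rows downward; lengths in m; the calibration is good to about 2 mm. A picture is of the moment at which its call begins: read the wrist's pose just before it. There is no depth.
- manip.close_job(): hands the job in; it is judged then, once.
Trained networks look in a picture, given as the dict that the camera call returned (one of the last four; its "shot" number tells which), for a name from the list of things; names that differ only in an ending like _2 or _b are one class to them, and where a whole thing is asked for, a point or a joint stands for the part that bears it (a point fixed in the world has none). Each returns a list of dicts, best first, with "confidence" (0 to 1); they miss things now and then, are a little off and sometimes report something else, mostly with a low value. They report only what shows in the picture. A call takes as long as a camera call.
- vision.boxes_of(picture, label): "bbox" ([left, top, right, bottom] in pixels, round what is visible of it).
- vision.silhouettes(picture, label): "pixels" (420x560 bool, what is visible of it) and "bbox" ([left, top, right, bottom] in pixels, round what is visible of it).
- vision.tip_of(picture, label): "xy" ([column, row] in pixels: a listed point, or the origin of a listed thing).
The state is a dict: "clock": time; "qpos": joint angles; "joint_vel": joint speeds; "effort": joint torques, N m; "ee_pos": TCP position; "orientation": TCP orientation; "contact_force": force on the tool from outside, world axes, zero at the start; "torque": the same for the moment, N m; "finger_gap": finger opening in m; "grip_force": force on a finger pad.
Only numpy, scipy, OpenCV 4.12 (cv2) and the standard library are available. Lean on these libraries where they do the work, as an engineer would, in place of code of your own. Each camera call takes 0.05 s, during which the arm holds its last target. There are 200 camera calls.

TASK

Clamp the drawing panel to its board: push the aluminium strap across with the side of a finger until its tip is fully home in the steel keeper on the other side, and only then push the keeper's cam lever all the way down. Push only: pick nothing up, and leave the panel, the ink bottle, the cup of brushes and the tape roll where they are.

Things in the scene. Friction and masses are not known exactly. Their poses are not given: they have to be found in the camera images.
- board: plywood clamping board fixed to the desk, 220 (x) x 300 (y) x 18 mm thick; origin at the centre of its underside on the desk; its x points roughly away from the robot, y left, z up (the 'board frame' below). The panel pocket, fenced 6 mm high, lies in the middle; the strap pivot stands left of it, the keeper right of it.
- panel: loose white drawing panel with a black line sketch, 145 x 145 x 8 mm, about 0.12 kg, lying in the fenced pocket on the board; origin at the centre of its underside, about (0, 0, 18) mm in the board frame; top 26 mm above the desk. It is to stay where it lies (within 12 mm).
- strap_pivot (a point): the strap's upright pivot axis at the strap's mid-height, 39 mm above the desk, at (-50, 105, 39) mm in the board frame. The strap's hub is 28 mm across and ends 49 mm above the desk; a bolt head on top (look only) reaches 58 mm.
- strap_tip (a point): point at the strap's free end, on its centre line at mid-height, 216 mm from the pivot axis. The strap is a straight, level aluminium bar 18 mm wide and 20 mm tall: underside 29 mm, top 49 mm above the desk, so 3 mm clear over the panel.
- strap (a joint): swing of the strap about its vertical pivot, rad: grows clockwise seen from above; in the board frame the strap points along (cos q, -sin q). 0 = along the panel's left side; 1.571 (hard stop) = across the panel's near part, tip home in the keeper. Starts at 0 to 0.5. Stiff (0.2 N m, 1 to 2 N by finger): stays where it is left. Home is above 1.50.
- keeper (a point): middle of the keeper's mouth where the strap's tip ends up, at (-50, -105, 39) mm in the board frame. The keeper is a dark steel C-shaped block, 34 mm wide along the board's y, 60 mm above the desk, open towards +x, with two lugs up to 82 mm that carry the lever's pin.
- lever_pin (a point): the cam lever's pin (level, along the board's y), 72 mm above the desk, at (-50, -105, 72) mm in the board frame, above the keeper's mouth.
- lever_tip (a point): end of the cam lever, on its centre line, 97.5 mm from the pin. The lever is a steel bar 10 mm thick with a black grip 14 mm thick and 24 mm wide over its outer 45 mm.
- lever (a joint): fall of the cam lever, rad: 0 = upright, 1.5 (hard stop) = fully down, nearly level. In the board frame it points along (sin q, 0, cos q) from the pin, so it falls towards +x. Starts at 0.05 to 0.5. Stiff (0.25 N m, 3 to 4 N at the grip): stays where it is left. Fully down is above 1.40. Past 0.9 before the strap is home it would close the empty keeper: a fault.
- ink: small ink bottle, 34 mm across, 85 mm tall, black with a white cap, standing loose beside the board; origin at the centre of its underside. Bystander, not to be moved.
- cup: white paper cup, 84 mm across the rim, 100 mm tall, with three brushes up to 175 mm high, standing loose beside the board; origin at the centre of its underside. Bystander, not to be moved.
- tape: roll of white tape lying flat and loose beside the board, 90 mm across, 24 mm high; origin at the centre of its underside. Bystander, not to be moved.

How it is judged:
On the way, in this order (a step that is already met when the one before it is completed fails the run):
1. the strap lies across the panel with its tip home in the keeper, the lever still up (value of joint strap above 1.5 rad and value of joint lever below 0.9 rad), for 0.2 s.
2. the cam lever is pushed fully down with the strap still home (value of joint strap above 1.5 rad and value of joint lever above 1.4 rad), for 0.2 s.
At the end, for the whole second after the job is handed in: The strap is home in the keeper (joint above 1.50 of 1.571 rad), the cam lever is fully down (above 1.40 of 1.5 rad), both are still, the panel lies within 12 mm of where it was, and the ink bottle, cup and tape roll stand within 20 mm of where they were (all of step 2 and velocity of joint strap between -0.05 and 0.05 rad/s and velocity of joint lever between -0.05 and 0.05 rad/s and distance of panel from where it was at the start of the episode below 0.012 m and distance of each of ink, cup, tape from where it was at the start of the episode below 0.02 m and linear speed of panel below 0.02 m/s); the robot touches nothing.
It fails at once if the cam lever is pushed down (past 0.9 rad) before the strap is home (1.45 rad) (value of joint lever above 0.9 rad and value of joint strap below 1.45 rad).
It fails at once if the panel is lifted or shifted by more than 12 mm (distance of panel from where it was at the start of the episode above 0.012 m).
It fails at once if the ink bottle, cup or tape roll is lifted, knocked over or moved by more than 20 mm (distance of any of ink, cup, tape from where it was at the start of the episode above 0.02 m or angle between any of ink, cup, tape's own z axis and vertical above 0.4 rad).
It also fails if it takes over 53 s, if anything falls off the work surface, if the arm or the gripper's body presses on something with over 40 N, if the wrist force passes 120 N, or if a joint passes its speed limit or range.

## Working session

There is one attempt and no reset: what is moved stays moved. The work goes in short steps, Python scripts to look and compute and a shell command to move; the robot and the scene stay as the last step left them, time stands still between calls to the robot, and variables do not carry over. Pictures are saved under pics/ and viewed, at most 10 in all, crops included, and the job is handed in when it is done.

```bash
ls; mkdir -p pics
cat > h.py <<'E'
import numpy as np, cv2
from plant import manip, vision
from scipy.spatial.transform import Rotation as R
def shot(n):
    o=manip.get_obs(); p=vision.get_image(n)
    if n=='wrist':
        T=np.eye(4);T[:3,:3]=R.from_quat(o['orientation']).as_matrix();T[:3,3]=o['ee_pos']
        W=T@np.array(p['tool_from_camera']); p['Rw'],p['c']=W[:3,:3],W[:3,3]
    else:
        M=cv2.Rodrigues(np.array(p['rvec'],float))[0]; p['Rw']=M.T; p['c']=-M.T@np.array(p['tvec'],float).ravel()
    return p
def ray(p,xy):
    K=np.array(p['camera_matrix']); d=p['Rw']@np.linalg.inv(K)@np.array([xy[0],xy[1],1.]); return p['c'],d/np.linalg.norm(d)
def onz(p,xy,z):
    c,d=ray(p,xy); return c+d*(z-c[2])/d[2]
def proj(p,X):
    q=np.array(p['camera_matrix'])@(p['Rw'].T@(np.array(X,float)-p['c'])); return q[:2]/q[2]
def tip(p,l):
    r=vision.tip_of(p,l); return r[0] if r else None
E
cat > a.py <<'E'
from h import *
print(manip.get_obs())
Z=dict(board=0,panel=.018,strap_pivot=.039,strap_tip=.039,keeper=.039,lever_pin=.072,ink=0,cup=0,tape=0)
for n in ('scene','side'):
    p=shot(n); cv2.imwrite(f'pics/{n}.png',p['pixels']); print(n,p['c'])
    for l in list(Z)+['lever_tip']:
        t=tip(p,l)
        if t: print(l,np.round(t['xy'],1),round(t['confidence'],2),np.round(onz(p,t['xy'],Z[l]),3) if l in Z else '')
E
python3 a.py
```

```text
pics
{'clock': 0.0, 'qpos': array([ 1.43256805e+00,  2.55746553e-01,  1.06972075e-01, -4.94341227e-04,
       -1.42389745e+00, -2.84600864e-01]), 'joint_vel': array([-0.00067627,  0.00015376,  0.00023067,  0.00094109,  0.00013441,
       -0.00097163]), 'effort': array([ 5.32098111e-04, -3.86628270e+01,  2.37941480e+01,  5.36515072e+00,
       -6.17228594e-03,  1.06815003e-05]), 'ee_pos': array([0.22543227, 0.50114678, 0.24438017]), 'orientation': array([ 9.77726956e-01, -2.09878681e-01, -1.75247329e-04,  9.53163938e-04]), 'contact_force': array([-0.23017874, -0.00056049, -0.07636652]), 'torque': array([-0.06795499, -0.01770012,  0.06469414]), 'grip_force': 0.0, 'finger_gap': 0.08501728941081488}
scene [1.43524216 0.2276696  0.81310064]
panel [283.5 226.8] 0.7 [0.542 0.083 0.018]
strap_pivot [330.1 213.7] 0.9 [0.495 0.198 0.039]
strap_tip [273.6 262.1] 0.73 [0.691 0.084 0.039]
keeper [249.2 204.3] 0.81 [ 0.491 -0.019  0.039]
lever_pin [253.8 191.9] 0.91 [ 0.478 -0.007  0.072]
ink [408.5 245.4] 0.82 [0.541 0.4   0.   ]
cup [177.2 221.8] 0.56 [ 0.548 -0.206  0.   ]
tape [242.9 289.6] 0.87 [0.751 0.023 0.   ]
lever_tip [247.1 174.8] 0.84 
side [ 0.18120109 -0.4831844   0.85244525]
board [321.4 211.9] 0.69 [0.765 0.025 0.   ]
panel [245.4 229.5] 0.81 [0.538 0.099 0.018]
strap_pivot [214.8 207.3] 0.76 [0.508 0.206 0.039]
strap_tip [292.7 204. ] 0.6 [0.693 0.076 0.039]
keeper [253.1 258.9] 0.63 [ 0.489 -0.008  0.039]
lever_pin [252.6 250.7] 0.57 [ 0.49  -0.006  0.072]
ink [193.7 179.1] 0.67 [ 0.537  0.388 -0.   ]
cup [320.4 299.9] 0.9 [ 0.562 -0.188  0.   ]
tape [321.7 214.2] 0.81 [0.759 0.018 0.   ]
lever_tip [264.2 222.7] 0.78
```

View pics/scene.png

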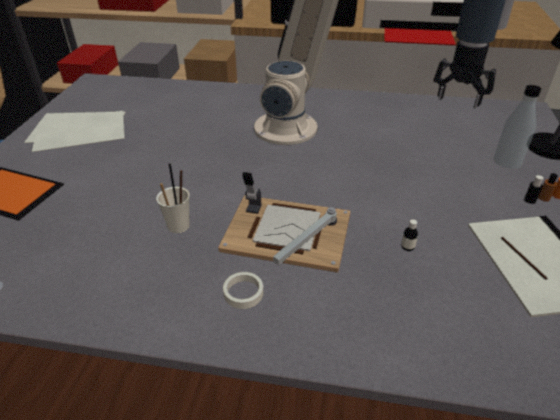

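View pics/side.png

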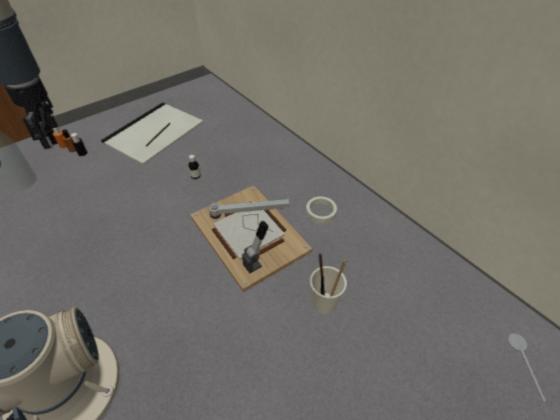

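The scene shows the board at about (290,232), with the strap running from its pivot (330,213) to its tip (278,260). The lever at (250,185) is leaning a little. The cup (175,212), ink (410,237) and tape (243,290) are well clear. The side view agrees: strap from (214,207) to (289,203), lever grip at (263,229). Board yaw is about -3°, and strap q is about 0.5.

```bash
python3 -m inch '[[[0.052,0.015,0,0,0,0,-1],[0.052,0.015,0,0,0,0,-1],[0.052,0.015,0,0,0,0,-1],[0.052,0.015,0,0,0,0,-1],[0.052,0.015,0,0,0,0,-1]]]'
python3 -m inch '[[[0.052,0.015,-0.01,0,0,0,-1],[0.052,0.015,-0.01,0,0,0,-1],[0.04,0.012,-0.01,0,0,-7,-1],[0.02,0.01,-0.01,0,0,-7,-1],[0,0,0,0,0,-7,-1]]]'
cat > b.py <<'E'
from h import *
o=manip.get_obs(); p=shot('wrist'); cv2.imwrite('pics/w1.png',p['pixels']); s=shot('scene'); q=shot('side')
print(o['ee_pos'],R.from_quat(o['orientation']).as_matrix().round(3).tolist(),o['finger_gap'],manip.finger_overhang)
Z=dict(board=0,panel=.018,strap_pivot=.039,strap_tip=.039,keeper=.039,lever_pin=.072)
for l in list(Z):
    t=tip(p,l)
    if t: print(l,np.round(t['xy'],1),round(t['confidence'],2),np.round(onz(p,t['xy'],Z[l]),3))
L=[(x,t['xy'],t['confidence']) for x in (p,s,q) if (t:=tip(x,'lever_tip'))]
A=0;b=0
for x,xy,c in L:
    c0,d=ray(x,xy); P=np.eye(3)-np.outer(d,d); A=A+P; b=b+P@c0
print('lever_tip',np.linalg.solve(A,b),[(l[1],l[2]) for l in L])
E
python3 b.py
```

```text
clock: 1.72
ee_pos: [0.4331, 0.3253, 0.2455]
orientation: [0.978, -0.21, 0.0, -0.0]
contact_force: [0.9, 1.7, 0.5]
finger_gap: 0.0003
grip_force: 0.0
clock: 2.35
ee_pos: [0.5637, 0.2123, 0.2857]
orientation: [1.0, -0.027, 0.001, -0.0]
contact_force: [-0.7, -0.1, 0.1]
finger_gap: 0.0003
grip_force: 0.0
[0.56367683 0.21225    0.28569879] [[0.998, -0.055, 0.001], [-0.055, -0.998, 0.0], [0.001, -0.0, -1.0]] 0.0003276290280052383 0.014
panel [364.9 191. ] 0.6 [0.541 0.096 0.018]
strap_pivot [294.7 226.4] 0.86 [0.502 0.195 0.039]
strap_tip [379.7  73.7] 0.57 [0.686 0.088 0.039]
keeper [449.1 230. ] 0.97 [ 0.486 -0.013  0.039]
lever_pin [461.  240.8] 0.57 [ 0.484 -0.01   0.072]
lever_tip [ 0.52078147 -0.01258651  0.16032413] [([528.1, 237.6], 0.72), ([246.2, 174.0], 0.73), ([261.3, 223.6], 0.91)]
```

```bash
python3 -m inch '[[[0.041,0.021,0,0,0,0,-1],[0.041,0.021,0.02,0,0,0,-1],[0,0,0.06,0,0,0,-1],[0,0,0.06,0,0,0,-1],[0,0,0,0,0,0,-1]]]'
python3 -m inch '[[[0,0,0.04,0,0,0,-1],[0,0,0.03,0,0,0,-1],[0,0,0,0,0,0,-1]]]'
python3 - <<'E'
from h import *
s=shot('scene'); w=shot('side')
a=cv2.resize(s['pixels'][170:300,200:400],(780,507)); cv2.imwrite('pics/c1.png',a)
E
```

```text
clock: 3.58
ee_pos: [0.6382, 0.1658, 0.1396]
orientation: [1.0, -0.029, -0.006, 0.002]
contact_force: [-0.1, 0.1, 0.6]
finger_gap: 0.0001
grip_force: 0.0
clock: 3.95
ee_pos: [0.6421, 0.1673, 0.0764]
orientation: [1.0, -0.028, 0.0, 0.0]
contact_force: [-0.1, -0.1, 0.6]
finger_gap: -0.0001
grip_force: 0.0
```

View pics/c1.png

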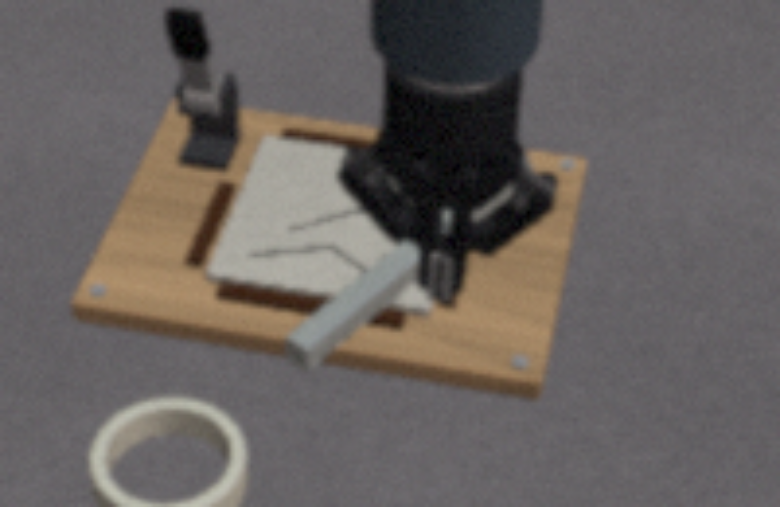

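The crop shows the closed fingertips at (443,300), just outside the strap's outer face, with the strap tip at (305,350). Next: descend and push.

```bash
python3 -m inch '[[[0,0,0.021,0,0,0,-1],[-0.013,0.010,0,0,0,0,-1],[-0.013,0.010,0,0,0,0,-1],[-0.013,0.010,0,0,0,0,-1],[-0.013,0.010,0,0,0,0,-1]]]'
python3 -m inch '[[[-0.013,0.009,0,0,0,0,-1],[-0.013,0.009,0,0,0,0,-1],[-0.013,0.009,0,0,0,0,-1],[-0.012,0.008,0,0,0,0,-1],[0,0,0,0,0,0,-1]]]'
python3 - <<'E'
from h import *
s=shot('scene')
a=cv2.resize(s['pixels'][170:300,200:400],(780,507)); cv2.imwrite('pics/c2.png',a)
E
```

```text
clock: 4.68
ee_pos: [0.591, 0.1311, 0.0587]
orientation: [1.0, -0.028, 0.005, -0.001]
contact_force: [3.1, 0.6, 1.1]
finger_gap: -0.0
grip_force: 1.4
clock: 5.3
ee_pos: [0.5351, 0.098, 0.0561]
orientation: [1.0, -0.028, 0.001, -0.0]
contact_force: [0.6, 1.3, 0.5]
finger_gap: 0.0
grip_force: 0.2
```

View pics/c2.png

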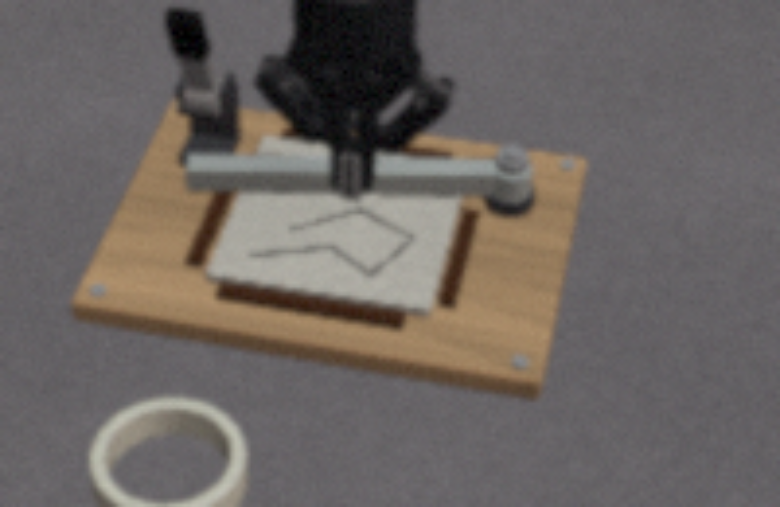

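The strap now lies almost across, with its tip at (190,170) in front of the keeper. The finger is on its far face at (352,180). About 20 mm of x remains to the stop.

```bash
python3 -m inch '[[[-0.008,0.003,0,0,0,0,-1],[-0.007,0.003,0,0,0,0,-1],[-0.005,0,0,0,0,0,-1],[-0.003,0,0,0,0,0,-1],[0,0,0,0,0,0,-1]]]'; python3 -m inch '[[[-0.004,0,0,0,0,0,-1],[0,0,0,0,0,0,-1]]]'
```

```text
clock: 5.98
ee_pos: [0.5129, 0.0929, 0.0545]
orientation: [1.0, -0.028, 0.002, 0.0]
contact_force: [8.4, -3.7, -4.4]
finger_gap: 0.0001
grip_force: 4.2
clock: 6.22
ee_pos: [0.5126, 0.0932, 0.055]
orientation: [1.0, -0.027, 0.005, 0.0]
contact_force: [19.4, -7.1, -13.7]
finger_gap: -0.0003
grip_force: 10.4
```

The arm stalled at board x≈-31 mm with the force rising to 19 N, which is the hard stop. Next: back off, rise and check.

```bash
python3 -m inch '[[[0.012,0,0,0,0,0,-1],[0.003,0,-0.03,0,0,0,-1],[0,0,-0.06,0,0,0,-1],[0,0,-0.06,0,0,0,-1],[0,0,-0.03,0,0,0,-1]]]'
cat > c.py <<'E'
from h import *
o=manip.get_obs();p=shot('wrist');s=shot('scene');q=shot('side')
print(o['ee_pos'])
for n,x in (('w',p),('s',s),('d',q)):
    for l,z in (('strap_pivot',.039),('strap_tip',.039),('keeper',.039),('lever_pin',.072)):
        t=tip(x,l)
        if t: print(n,l,t['xy'],round(t['confidence'],2),onz(x,t['xy'],z).round(3))
L=[(x,t['xy']) for x in (p,s,q) if (t:=tip(x,'lever_tip'))]
A=0;b=0
for x,xy in L:
    c0,d=ray(x,xy); P=np.eye(3)-np.outer(d,d); A=A+P; b=b+P@c0
print('lever_tip',np.linalg.solve(A,b))
a=cv2.resize(s['pixels'][170:300,200:400],(780,507)); cv2.imwrite('pics/c3.png',a)
E
python3 c.py
```

```text
clock: 6.85
ee_pos: [0.5225, 0.0927, 0.2375]
orientation: [1.0, -0.028, 0.001, -0.001]
contact_force: [0.4, 0.6, -0.6]
finger_gap: 0.0001
grip_force: 0.0
[0.52246484 0.09274316 0.23750337]
w strap_pivot [189.1, 214.5] 0.92 [0.5   0.199 0.039]
w strap_tip [376.6, 221.2] 0.76 [ 0.48  -0.018  0.039]
w keeper [371.8, 217.5] 0.92 [ 0.485 -0.013  0.039]
w lever_pin [382.6, 223.4] 0.61 [ 0.489 -0.014  0.072]
s strap_pivot [329.6, 211.9] 0.63 [0.488 0.196 0.039]
s strap_tip [245.7, 202.3] 0.77 [ 0.484 -0.03   0.039]
s keeper [249.7, 204.0] 0.96 [ 0.489 -0.018  0.039]
s lever_pin [252.4, 191.9] 0.58 [ 0.478 -0.011  0.072]
d strap_pivot [214.4, 208.4] 0.63 [0.505 0.203 0.039]
d strap_tip [255.1, 263.0] 0.84 [ 0.485 -0.021  0.039]
d keeper [251.0, 258.8] 0.9 [ 0.485 -0.004  0.039]
d lever_pin [254.4, 249.6] 0.61 [ 0.495 -0.006  0.072]
lever_tip [ 0.52441652 -0.00910881  0.16231185]
```

View pics/c3.png

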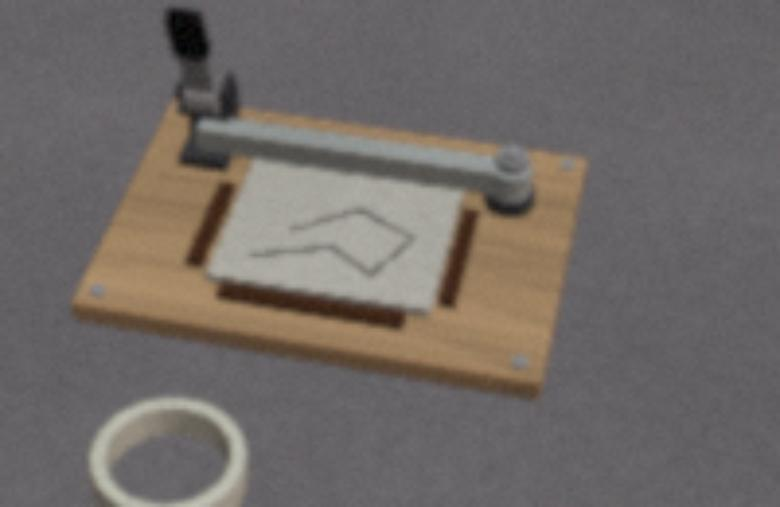

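The strap lies parallel to the near edge with its tip inside the keeper at (205,135), and the panel is unmoved. The lever is still up, q≈0.38. Now move behind the lever.

```bash
python3 -m inch '[[[-0.02,0.036,0,0,0,0,-1],[-0.02,0.036,0,0,0,0,-1],[0,0.035,0,0,0,0,-1],[0,0,0.03,0,0,0,-1],[0,0,0,0,0,0,-1]]]';python3 -m inch '[[[0,0,0.03,0,0,0,-1],[0,0,0.022,0,0,0,-1],[0,0,0,0,0,0,-1]]]'
python3 - <<'E'
from h import *
s=shot('side')
a=cv2.resize(s['pixels'][170:300,180:380],(780,507)); cv2.imwrite('pics/c4.png',a)
E
```

```text
clock: 8.38
ee_pos: [0.475, -0.0124, 0.2027]
orientation: [1.0, -0.029, -0.002, 0.0]
contact_force: [0.0, -0.2, 0.7]
finger_gap: -0.0001
grip_force: 0.0
clock: 8.75
ee_pos: [0.4759, -0.0118, 0.152]
orientation: [1.0, -0.028, -0.001, 0.0]
contact_force: [0.2, -0.3, 0.0]
finger_gap: -0.0006
grip_force: 0.0
```

View pics/c4.png

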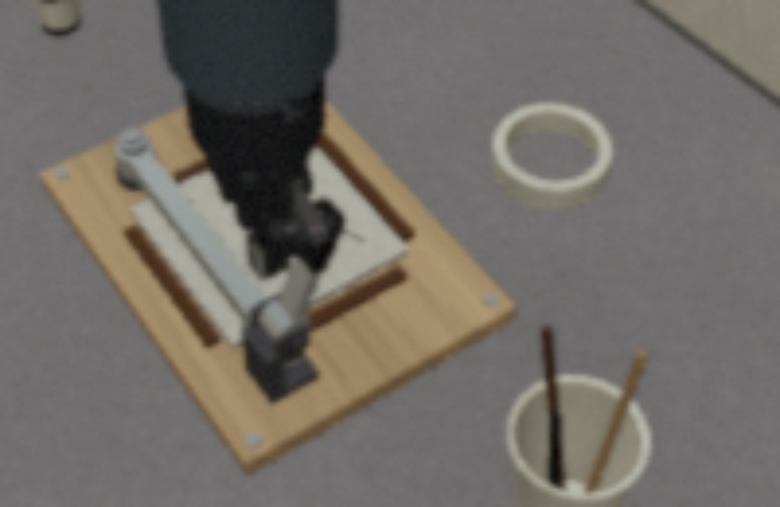

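The fingertips at (262,265) stand behind the lever grip at (320,235), and the lever is still up. Now push along the arc.

```bash
python3 -m inch '[[[0.012,0,0,0,0,0,-1],[0.012,0,0,0,0,0,-1],[0.012,0,0.003,0,0,0,-1],[0.012,0,0.006,0,0,0,-1],[0,0,0,0,0,0,-1]]]';python3 -m inch '[[[0.010,0,0.010,0,0,0,-1],[0.008,0,0.012,0,0,0,-1],[0.005,0,0.011,0,0,0,-1],[0,0,0,0,0,0,-1]]]'
```

```text
clock: 9.43
ee_pos: [0.5257, -0.0148, 0.1427]
orientation: [1.0, -0.028, 0.0, 0.0]
contact_force: [0.4, -0.2, -0.0]
finger_gap: -0.0001
grip_force: 0.0
clock: 9.93
ee_pos: [0.5472, -0.0158, 0.1089]
orientation: [1.0, -0.028, -0.001, -0.0]
contact_force: [-1.1, 0.3, -0.2]
finger_gap: 0.0003
grip_force: 0.0
```

```bash
python3 -m inch '[[[0.002,0,0.006,0,0,0,-1],[0,0,0.006,0,0,0,-1],[0,0,0.003,0,0,0,-1],[0,0,0,0,0,0,-1]]]';python3 -m inch '[[[0,0,0.003,0,0,0,-1],[0,0,0,0,0,0,-1]]]'
```

```text
clock: 10.42
ee_pos: [0.5503, -0.0159, 0.0976]
orientation: [1.0, -0.028, 0.002, 0.0]
contact_force: [-4.7, 0.4, 13.8]
finger_gap: 0.0
grip_force: 7.2
clock: 10.68
ee_pos: [0.5505, -0.016, 0.0972]
orientation: [1.0, -0.027, 0.003, 0.0]
contact_force: [-12.4, 2.3, 30.5]
finger_gap: 0.0
grip_force: 15.3
```

It stalled at z≈0.097 with 30 N, as expected for the lever's hard stop. Retract and look.

```bash
python3 -m inch '[[[0,0,-0.02,0,0,0,-1],[0,0,-0.05,0,0,0,-1],[-0.04,0,-0.05,0,0,0,-1],[-0.04,0,-0.03,0,0,0,-1],[0,0,0,0,0,0,-1]]]'
python3 c.py
python3 - <<'E'
from h import *
s=shot('side')
a=cv2.resize(s['pixels'][170:330,170:370],(740,592)); cv2.imwrite('pics/c5.png',a)
E
```

```text
clock: 11.3
ee_pos: [0.4697, -0.0112, 0.2441]
orientation: [1.0, -0.028, 0.003, -0.001]
contact_force: [1.8, 0.4, 0.2]
finger_gap: 0.0004
grip_force: 0.0
[ 0.46973881 -0.01116269  0.24413751]
w strap_pivot [94.2, 169.9] 0.91 [0.505 0.198 0.039]
w strap_tip [282.8, 77.6] 0.49 [ 0.589 -0.021  0.039]
w keeper [279.2, 174.3] 0.72 [ 0.488 -0.011  0.039]
w lever_pin [279.1, 181.0] 0.89 [ 0.486 -0.011  0.072]
s strap_pivot [327.2, 211.3] 0.97 [0.487 0.189 0.039]
s strap_tip [250.2, 203.3] 0.75 [ 0.486 -0.017  0.039]
s keeper [253.0, 203.7] 0.86 [ 0.487 -0.009  0.039]
s lever_pin [251.1, 192.9] 0.67 [ 0.483 -0.014  0.072]
d strap_pivot [216.9, 207.0] 0.69 [0.513 0.204 0.039]
d strap_tip [255.5, 260.5] 0.68 [ 0.49  -0.015  0.039]
d keeper [252.6, 260.5] 0.8 [ 0.485 -0.011  0.039]
d lever_pin [253.3, 252.5] 0.78 [ 0.488 -0.012  0.072]
lever_tip [ 0.58659062 -0.01109937  0.08061392]
```

View pics/c5.png

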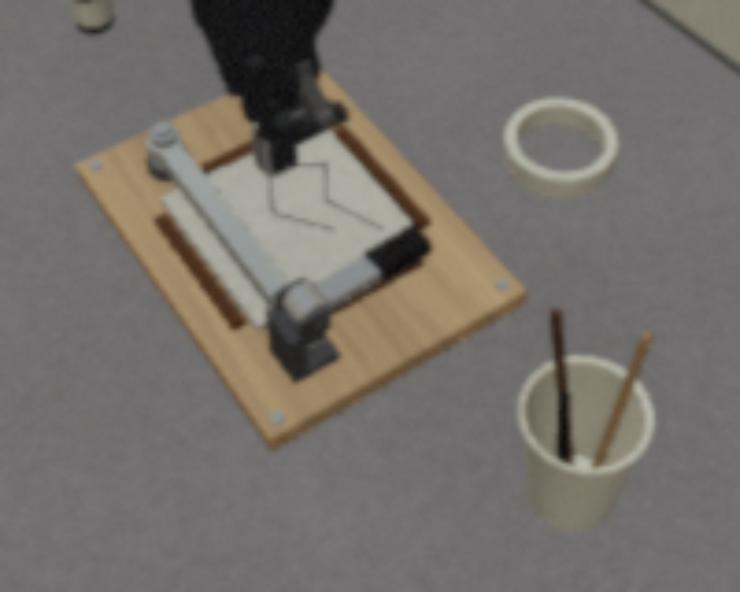

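The lever lies flat, with its grip at (400,250) and measured q≈1.48. The strap is home, the panel and bystanders are in place, and the arm is clear.

```bash
python3 -m inch '[[[0,0,0,0,0,0,-1],[0,0,0,0,0,0,-1],[0,0,0,0,0,0,-1]]]' && python3 -c "
from plant import manip
print(manip.close_job())"
```

```text
clock: 12.62
ee_pos: [0.4703, -0.0116, 0.2411]
orientation: [1.0, -0.028, -0.0, -0.0]
contact_force: [-0.1, 0.0, -0.5]
finger_gap: 0.0002
grip_force: 0.0
the job is handed in; nothing more can be done
None
```

The job is handed in at about 12.6 s with no verdict returned; by my measurements the strap is home at its stop in the keeper, the lever was then pushed fully down (about 1.48 rad), and the panel, ink, cup and tape look unmoved.

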